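Move a wet-glued mehndi mirror plate to the drying stand with a lifter

TASK

The beads on the little square mirror plate were glued a minute ago, so no finger may touch the plate: slide the steel lifter's blade under it between its feet, lift it, and set it level in the middle of the wooden stand, its edges square with the stand's. Then draw the blade out, lay the lifter flat on the table clear of the stand and let go of it. Keep the plate nearly level all the way and leave the other things on the dressing table where they are.

Things in the scene. Friction and masses are not known exactly. Their poses are not given: they have to be found in the camera images.
- plate: Square mirror plate, 100 x 100 x 6 mm, 160 g, on four round feet (12 mm high, 12 mm across, 42 mm from the middle along both axes): its underside is 12 mm up and 72 mm is free between the feet on every side. Too wide for the gripper. Amber beads and a brass dome on top (dome top 28 mm up). Origin: middle, at the soles of the feet; x, y along its edges, z up.
- stand: Fixed square wooden stand, 140 x 140 mm, flat top 40 mm above the table, standing on two side boards. It is on the left or the right of the table, the plate on the other side. Origin: middle, at the table; x and y along its edges.
- stand_top (a point): Middle of the stand's flat top (40 mm above the stand's origin), axes as the stand's.
- lifter: Flat steel lifter (spatula), 200 mm long, 130 g. Origin: underside, where handle and blade meet; x along the blade, z up. Blade: x 0 to 105 mm, 50 mm wide, z 0 to 3 mm. Black handle: x -95 to 0 mm, 20 mm wide, z 6 to 26 mm. A heel (x -85 mm, 16 mm across) and a neck (x -22 to 0 mm, 30 mm wide) reach down to z = 0. At first flat on the table, between plate and stand.
- lifter_grip (a point): Middle of the lifter's handle, at x = -50 mm, z = 16 mm in the lifter's frame: the place to grip it, fingers on both sides.
- lifter_tip (a point): Middle of the front edge of the lifter's blade (x = 105 mm, z = 1.5 mm).
- claw_clip: Bystander: tortoiseshell plastic claw clip, 80 x 45 mm, 55 mm high. Origin: middle of its underside.
- spring_clip: Bystander: flat chrome spring hair clip, 105 x 22 mm, 18 mm high. Origin: middle of its underside.
- jar: Bystander: empty frosted glass jar, 68 mm across, 70 mm high. Origin: middle of its underside.
- elephant: Bystander: white ceramic elephant ring holder, trunk up, 95 mm long, 45 mm wide, 78 mm high. Origin: under its belly, at the table.
- perfume: Bystander: amber perfume bottle, 50 mm across, 95 mm high. Origin: middle of its underside.
- hairbrush: Bystander: wooden hairbrush lying bristles down, 185 mm long, 55 mm wide, 28 mm high. Origin: near its middle, at the table; x towards its head.
- bangles: Bystander: stack of brass bangles, one piece, 72 mm across, 32 mm high. Origin: middle of its underside.
There are look-alikes about, which are no part of the job. Leave any red look-alike of the lifter alone. What is shaped like the plate but turquoise is not meant.

How it is judged:
By the outcome, as a careful person would: the job done as asked, in the order asked, and still so for the second after the job is handed in, with the robot touching nothing.
It also fails if it takes over 67 s, if anything falls off the work surface, if the arm or the gripper's body presses on something with over 40 N, if the wrist force passes 120 N, or if a joint passes its speed limit or range.

ROBOT

A 7-joint arm with a two-finger parallel gripper is mounted at the origin on the work surface. World frame = base frame: x ahead of the robot, y to its left, z up, the work surface at z = 0. Lengths are in m, angles in rad, forces in N, time in s.
With the tool pointing down it reaches from about 0.425 to 0.925 m from the base axis. Payload 6.8 kg.
Tool frame: the origin (TCP) lies at the very end of the fingers, on their centre line; the grasp point (between the pads) lies bot.grip_depth behind it (bot.grip_depth is the distance from the TCP to the grasp point, in m); z points along the fingers, y is the line along which they close (so a half turn about z gives the same grasp; the last joint's range is limited). The gripper opens to 85 mm and grips with 20 to 120 N. Pads are 22 mm wide; open, the fingers measure 114 mm over their backs; the gripper's body (76 mm by 85 mm) begins 54 mm behind the grasp point. The pads swing forward as they close: fully open they stand 13 mm farther back than shut.
Start: joints at [-1.369, 0.477, 0.022, 1.555, -0.011, 1.109, -0.083], TCP at [0.206, 0.643, 0.231] pointing down, gripper open.
Joint ranges: [-2.96, 2.96], [-0.34, 2.1], [-1.41, 1.46], [0.24, 2.44], [-1.37, 4.51], [0.17, 1.92], [-2.96, 2.96]. Speed limits (rad/s): [2.39, 2.39, 3.14, 3.14, 3.14, 3.14, 3.14].

INTERFACE

Orientations are given as a unit quaternion [w, x, y, z].
In Python, from station import bot gives the robot as it stands.
- The arm moves only by the tool send_rows, never from a script. Its arguments are lists of equal length, an entry for each row: "slide": the shift along the tool's x, y, z in mm, a list of three; "roll": the turn about the tool's z in degrees; "claw": the opening, from 0 (shut) to 1 (fully open). A call has exactly 8 rows; each row is the pose to reach, as a shift and turn from the pose commanded when the call began, along the tool's axes at that moment; what a row does not reach only later rows make up. A row lasts 1/12 s, in which the tool goes at most 41.7 mm and 7.16 degrees, less where a joint would pass 70% of its speed; a pose out of reach is approached as far as the arm can. A call with a gripper value outside its range is refused whole. The fingers move at their own pace and stop on an object; "force" is the grip in N (left out, the last holds). Time passes only in rows, so rows that repeat a pose let the fingers close, or fill a call up. It gives the time, the measured TCP pose, the force, the opening and the grip force at its end, in the units of the state.
- bot.get_obs(): the state, without advancing time (a new reading comes with each control period).
- bot.read_camera(name): name is "scene" or "top" or "wrist"; returns the picture (400x640x3 uint8, red, green, blue); there is no depth.
- bot.camera_model(name): a dict with "camera_matrix" (3x3 intrinsics, pixels), "camera_from_world" (4x4, takes a point from world to camera coordinates). Camera axes: x right, y down, z forward; pixel columns grow to the right and rows downward; lengths in m; the calibration is good to about 2 mm. A picture is of the moment at which its call begins: read the wrist's pose just before it. camera_model takes no time and is no camera call; for the wrist camera it gives the pose at the moment of the call.
- bot.hand_in(): hands the job in; it is judged then, once.
The state is a dict: "t": time; "q": joint angles; "joint_vel": joint speeds; "joint_torque": joint torques, N m; "eef_pos": TCP position; "tool_rot": TCP orientation; "contact_force": force on the tool from outside, world axes, zero at the start; "torque": the same for the moment, N m; "gripper_width": opening from 0.0 (shut) to 1.0 (fully open); "grasp_force": force on a finger pad.
Only numpy, scipy, OpenCV 4.12 (cv2) and the standard library are available. Lean on these libraries where they do the work, as an engineer would, in place of code of your own. Each camera call takes 0.05 s, during which the arm holds its last target. There are 200 camera calls.

## Working session

There is one attempt and no reset: what is moved stays moved. The work goes in short steps, Python scripts to look and compute and a tool call to move; the robot and the scene stay as the last step left them, time stands still between calls to the robot, and variables do not carry over. Pictures are saved under pics/ and viewed, at most 10 in all, crops included, and the job is handed in when it is done.

Besides the shell and the picture viewer there is one more tool, called after ">>>" as name([rows], argument=value, ...), one row to a line, values as JSON. send_rows: Moves the arm, as the interface text tells. Its arguments: {"type":"object","properties":{"slide":{"type":"array","items":{"type":"array","items":{"type":"number"}}},"roll":{"type":"array","items":{"type":"number"}},"claw":{"type":"array","items":{"type":"number"}},"force":{"type":"number"}},"required":["slide","roll","claw"]}

```bash
mkdir -p pics; ls; python3 - <<'E'
from station import bot
import cv2,numpy as np
o=bot.get_obs();print(o['t'],o['eef_pos'],o['tool_rot'],bot.grip_depth)
for n in("scene","top"):
    im=bot.read_camera(n);cv2.imwrite(f'pics/{n}0.png',im[:,:,::-1]);m=bot.camera_model(n);print(n,np.round(m['camera_matrix'],1).tolist(),np.round(m['camera_from_world'],4).tolist())
E
```

```text
pics
0.0 [0.20560753 0.64230404 0.2303172 ] [-8.29426551e-05  1.54257094e-01  9.88030323e-01 -9.07001125e-04] 0.0187
scene [[515.8, 0.0, 319.7], [0.0, 515.8, 204.4], [0.0, 0.0, 1.0]] [[-0.4332, 0.9012, -0.0135, 0.2668], [0.7757, 0.3651, -0.5147, -0.3858], [-0.459, -0.2334, -0.8572, 1.7326], [0.0, 0.0, 0.0, 1.0]]
top [[471.2, 0.0, 308.3], [0.0, 471.2, 189.2], [0.0, 0.0, 1.0]] [[0.0103, -0.9999, -0.002, -0.0259], [-0.996, -0.0101, -0.0893, 0.5516], [0.0893, 0.0029, -0.996, 1.2728], [0.0, 0.0, 0.0, 1.0]]
```

View pics/top0.png

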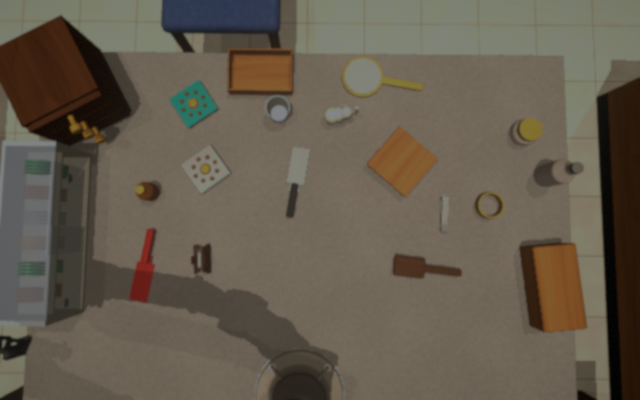

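View pics/scene0.png

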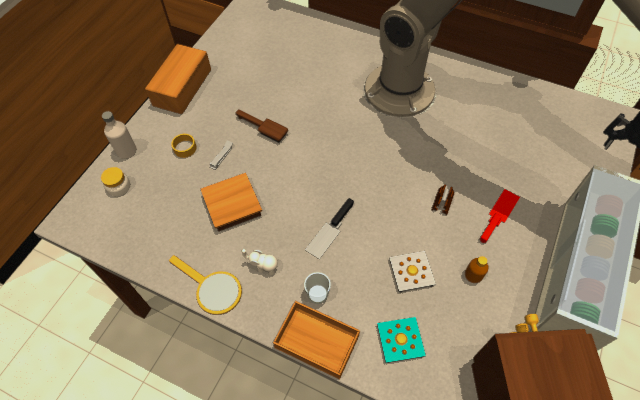

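The top view shows the white plate at (206,169), with the turquoise look-alike at (194,104). The steel lifter is at (297,180), with the red look-alike at (144,265). The square stand is at (403,161); the box at (555,287) and the tray at (260,70) don't have the stand's shape. In the scene view these are the plate (412,271), lifter (330,228) and stand (231,201). I'll enlarge the crops to confirm.

```bash
python3 - <<'E'
import cv2,numpy as np
def crop(n,u,v,w,h,s):
    im=cv2.imread(f'pics/{n}0.png')[v:v+h,u:u+w]
    if n=='top': im=cv2.convertScaleAbs(im,alpha=1.5)
    return cv2.resize(im,None,fx=s,fy=s,interpolation=cv2.INTER_CUBIC)
# top: plate | stand ; lifter rows below
a=crop('top',174,134,66,70,6);b=crop('top',365,124,66,75,6)[:420];c=np.hstack([a,b]);
cv2.imwrite('pics/c_top.png',c)
a=crop('scene',380,245,60,50,6);b=crop('scene',195,170,70,65,6)[:300+90]
a=cv2.copyMakeBorder(a,0,90,0,0,cv2.BORDER_CONSTANT);cv2.imwrite('pics/c_scene.png',np.hstack([a,b]))
a=crop('top',275,140,50,80,7);b=crop('scene',300,195,60,80,7);cv2.imwrite('pics/c_lift.png',np.hstack([a,b]))
E
```

```text
(no output)
```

View pics/c_top.png

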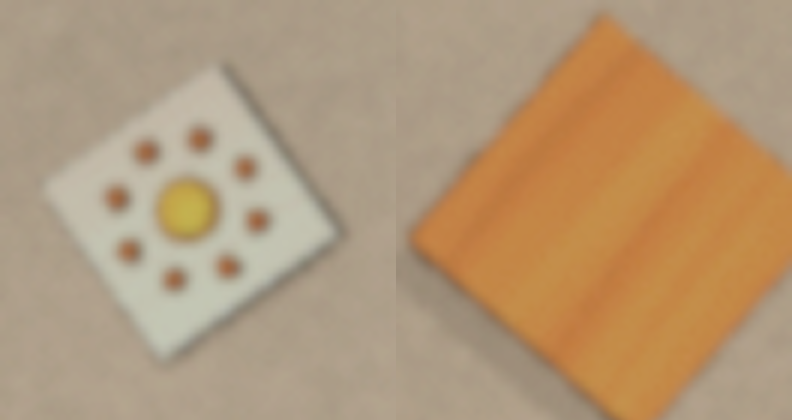

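View pics/c_scene.png

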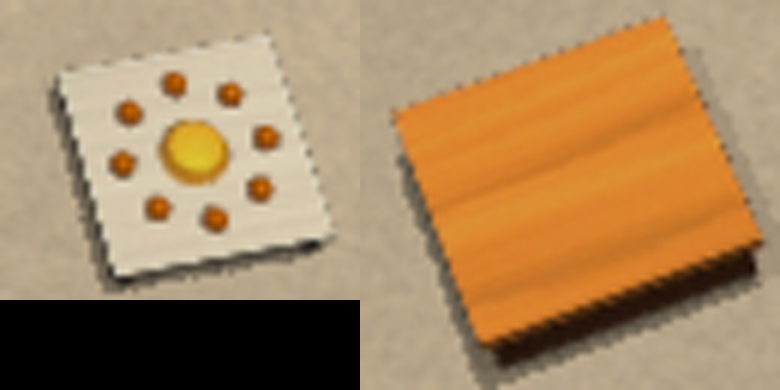

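View pics/c_lift.png

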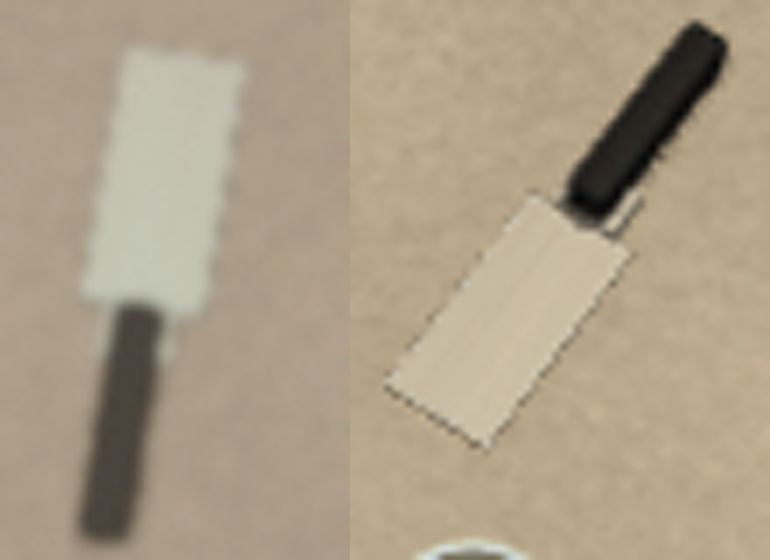

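```bash
cat > h.py <<'E'
import numpy as np
from station import bot
from scipy.optimize import least_squares
M={n:bot.camera_model(n) for n in('top','scene')}
def proj(n,P):
    m=M[n];T=m['camera_from_world'];c=P@T[:3,:3].T+T[:3,3];k=c@m['camera_matrix'].T;return k[:,:2]/k[:,2:]
def fit(obs,rect,x0):
    # obs: {cam:(off,scale,{i:(px,py)})}; rect: local pts; params x,y,yaw,z,scale
    def r(p,full=False):
        c,s=np.cos(p[2]),np.sin(p[2]);L=rect*[p[4],p[4],1];P=np.c_[p[0]+c*L[:,0]-s*L[:,1],p[1]+s*L[:,0]+c*L[:,1],p[3]+L[:,2]]
        return np.concatenate([(proj(n,P)[list(d)]-((np.array(list(d.values()))+.5)/k-.5+off)).ravel() for n,(off,k,d) in obs.items()])
    q=least_squares(r,x0);print(np.round(q.x[:2],4),'yaw',round(np.degrees(q.x[2]),2),'z',round(q.x[3],4),'scale',round(q.x[4],3),'rms px',round(np.sqrt(np.mean(q.fun**2)),2));return q.x
def sq(a): a/=2;return np.array([[a,-a,0],[a,a,0],[-a,a,0],[-a,-a,0.]])
E
cat > m.py <<'E'
from h import *
# order N,W,S,E
print('plate');fit({'top':((174,134),6,{0:(222,65),1:(45,187),2:(165,360),3:(342,235)}),'scene':((380,245),6,{0:(115,277),1:(332,237),2:(268,36),3:(60,73)})},sq(.1),[.6,.25,.6,.018,1])
print('stand');fit({'top':((365,124),6,{0:(209,13),1:(17,240)}),'scene':((195,170),6,{0:(127,347),1:(402,240),2:(305,17),3:(35,112)})},sq(.14),[.6,-.25,.8,.04,1])
L=np.array([[.105,.025,0],[.105,-.025,0],[0,.025,0],[0,-.025,0],[-.095,0,.023]])
print('lifter');
for ks in((0,1,2,3),(0,1,2,3,4)):
  f=lambda d:{k:v for k,v in d.items() if k in ks}
  fit({'top':((275,140),7,f({0:(125,47),1:(245,65),2:(85,295),3:(205,315),4:(105,538)})),'scene':((300,195),7,f({0:(137,448),1:(38,382),2:(282,252),3:(182,197),4:(359,30)}))},L,[.6,0,0,.003,1])
E
python3 m.py
```

```text
plate
[0.6066 0.268 ] yaw 36.09 z 0.0122 scale 0.99 rms px 0.41
stand
[ 0.6304 -0.2762] yaw 49.33 z 0.0353 scale 0.986 rms px 0.52
lifter
[0.5703 0.0178] yaw -8.55 z -0.0003 scale 0.977 rms px 0.29
[0.5697 0.0178] yaw -8.5 z -0.0005 scale 0.985 rms px 0.33
```

```bash
cat >> h.py <<'E'
from scipy.spatial.transform import Rotation as Ro
def go(x,y,z,lyaw,o=None):
    "slide (mm) and roll (deg) to TCP xyz with lifter heading lyaw (tool y = lyaw+90)"
    o=o or bot.get_obs();w,a,b,c=o['tool_rot'];R=Ro.from_quat([a,b,c,w]).as_matrix()
    cur=np.degrees(np.arctan2(R[1,1],R[0,1]));d=lyaw+90-cur
    print('from',np.round(o['eef_pos'],4),'toolx',round(np.degrees(np.arctan2(R[1,0],R[0,0])),2),'tooly',round(cur,2),'slide',np.round(R.T@(np.array([x,y,z])-o['eef_pos'])*1000,1),'roll',round(-d,2),'t',o['t'],'q7',round(o['q'][6],2))
E
sed -i 's/q=least_squares(r,x0)/lo,hi=np.full(5,-np.inf),np.full(5,np.inf)\n    if FIX: lo[3:]=np.array(x0[3:])-1e-6;hi[3:]=np.array(x0[3:])+1e-6\n    q=least_squares(r,x0,bounds=(lo,hi))/; 1iFIX=False' h.py
(echo 'import h; h.FIX=True'; cat m.py) > m2.py; python3 m2.py; python3 -c "
from h import *
go(.521,.025,.16,-8.5)"
```

```text
plate
[0.6075 0.2675] yaw 36.09 z 0.018 scale 1.0 rms px 0.67
stand
[ 0.631  -0.2752] yaw 49.47 z 0.04 scale 1.0 rms px 0.79
lifter
[0.5695 0.0182] yaw -8.49 z 0.003 scale 1.0 rms px 0.53
[0.5698 0.0181] yaw -8.44 z 0.003 scale 1.0 rms px 0.53
from [0.2056 0.6424 0.2304] toolx 162.25 tooly 72.25 slide [-488.5 -491.7   71.3] roll -9.25 t 0.1 q7 -0.08
```

>>> send_rows([
  [-15, -15, 0],
  [-40, -40, 3],
  [-68, -68, 8],
  [-96, -97, 13],
  [-124, -125, 18],
  [-152, -153, 22],
  [-180, -181, 26],
  [-208, -209, 30],
], roll=[0, -1, -2, -3, -5, -6, -8, -9.25], claw=[1, 1, 1, 1, 1, 1, 1, 1])

```text
t: 0.77
eef_pos: [0.3405, 0.3783, 0.2009]
tool_rot: [-0.0, 0.073, 0.997, -0.0]
contact_force: [0.9, 0.8, 0.2]
gripper_width: 1.005
grasp_force: 0.0
```

```bash
python3 -c "
from h import *
go(.521,.025,.16,-8.5)"
```

```text
from [0.3405 0.3783 0.2009] toolx 171.61 tooly 81.61 slide [-230.1 -323.2   41. ] roll 0.11 t 0.7667 q7 0.48
```

>>> send_rows([
  [-22, -31, 4],
  [-46, -64, 8],
  [-70, -98, 12],
  [-94, -131, 17],
  [-117, -164, 21],
  [-140, -197, 26],
  [-161, -226, 30],
  [-182, -256, 34],
], roll=[0, 0, 0, 0, 0, 0, 0, 0], claw=[1, 1, 1, 1, 1, 1, 1, 1])

```text
t: 1.43
eef_pos: [0.4826, 0.0984, 0.167]
tool_rot: [-0.0, 0.074, 0.997, 0.0]
contact_force: [0.6, 0.8, -0.9]
gripper_width: 0.996
grasp_force: 0.0
```

>>> send_rows([
  [-16, -22, 2],
  [-30, -42, 4],
  [-40, -56, 6],
  [-48, -67, 7],
  [-48, -67, 7],
  [-48, -67, 7],
  [-48, -67, 7],
  [-48, -67, 7],
], roll=[0, 0, 0, 0, 0, 0, 0, 0], claw=[1, 1, 1, 0.6, 0.6, 0.6, 0.6, 0.6])

```text
t: 2.1
eef_pos: [0.5194, 0.0283, 0.1602]
tool_rot: [-0.0, 0.073, 0.997, 0.0]
contact_force: [0.5, -0.2, -0.4]
gripper_width: 0.601
grasp_force: 0.0
```

```bash
python3 -c "
from h import *
import cv2
go(.5207,.0255,.003,-8.5)
m=bot.camera_model('wrist');print(m['camera_matrix'].tolist(),m['camera_from_world'].tolist())
M['wrist']=m
im=bot.read_camera('wrist');cv2.imwrite('pics/w1.png',im[:,:,::-1])
c=lambda X,Y,Z:(.5698+X*np.cos(-.148)-Y*np.sin(-.148),.0181+X*np.sin(-.148)+Y*np.cos(-.148),Z)
print(proj('wrist',np.array([c(.105,.025,.003),c(.105,-.025,.003),c(0,.025,.003),c(0,-.025,.003),c(0,.01,.026),c(0,-.01,.026),c(-.095,.01,.026),c(-.095,-.01,.026)])).round())
"
```

```text
from [0.5194 0.0283 0.1602] toolx 171.61 tooly 81.61 slide [ -1.8  -2.7 157.2] roll 0.11 t 2.1 q7 1.36
[[291.40490061895474, 0.0, 320.3031213636792], [0.0, 291.40490061895474, 193.2668715475665], [0.0, 0.0, 1.0]] [[0.14553183017183244, 0.9893533577217681, 0.0006480520832035673, -0.1042304270760237], [0.9390069140311036, -0.138332207150871, 0.31484951304798725, -0.5027775239619817], [0.3115870693861077, -0.045212100475803325, -0.9491413825990022, 0.1530983067526193], [0.0, 0.0, 0.0, 1.0]]
[[338. 299.]
 [297. 299.]
 [340. 221.]
 [295. 221.]
 [327. 230.]
 [308. 229.]
 [328. 138.]
 [306. 138.]]
```

View pics/w1.png

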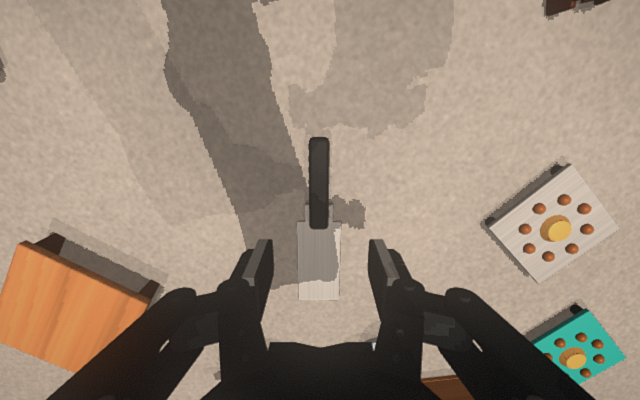

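The wrist view matches the prediction to within about 2 px. The blade runs (299,222)–(340,300), and the handle runs (318,138)–(318,228), centred between the fingers. The white plate's corners are at (487,222), (566,165), (618,229) and (540,282). Next I'll check the plate fit and descend.

>>> send_rows([
  [-1, -1, 20],
  [-2, -2, 50],
  [-2, -3, 80],
  [-2, -3, 105],
  [-2, -3, 125],
  [-2, -3, 135],
  [-2, -3, 140],
  [-2, -3, 142],
], roll=[0, 0, 0, 0, 0, 0, 0, 0], claw=[0.6, 0.6, 0.6, 0.6, 0.6, 0.6, 0.6, 0.6])

```text
t: 2.82
eef_pos: [0.5213, 0.0241, 0.0181]
tool_rot: [-0.0, 0.074, 0.997, 0.0]
contact_force: [-0.3, -0.8, -0.1]
gripper_width: 0.6
grasp_force: 0.0
```

```bash
python3 - <<'E'
import h;from h import *
go(.5207,.0255,.003,-8.5)
M['wrist']=dict(camera_matrix=np.array([[291.405,0,320.303],[0,291.405,193.267],[0,0,1]]),camera_from_world=np.array([[0.14553183017183244,0.9893533577217681,0.0006480520832035673,-0.1042304270760237],[0.9390069140311036,-0.138332207150871,0.31484951304798725,-0.5027775239619817],[0.3115870693861077,-0.045212100475803325,-0.9491413825990022,0.1530983067526193],[0,0,0,1]]))
W=((0,0),1,{0:(540,282),1:(618,229),2:(566,165),3:(487,222)})
T={'top':((174,134),6,{0:(222,65),1:(45,187),2:(165,360),3:(342,235)}),'scene':((380,245),6,{0:(115,277),1:(332,237),2:(268,36),3:(60,73)})}
for f in(0,1):
    h.FIX=f;x=[.6,.25,.6,.018,1];fit({'wrist':W},sq(.1),x);fit({**T,'wrist':W},sq(.1),x)
S=((0,0),1,{1:(157,298),2:(20,243)})
h.FIX=1
fit({'wrist':S},sq(.14),[.63,-.27,.86,.04,1])
E
```

```text
from [0.5213 0.0241 0.0181] toolx 171.54 tooly 81.54 slide [ 0.8  1.3 15.1] roll 0.04 t 2.8167 q7 1.45
[0.6456 0.3202] yaw 36.79 z -0.0479 scale 1.2 rms px 2.58
[0.6075 0.2683] yaw 36.61 z 0.017 scale 0.981 rms px 1.58
[0.6073 0.2677] yaw 36.79 z 0.018 scale 1.0 rms px 2.81
[0.6073 0.2677] yaw 36.62 z 0.018 scale 1.0 rms px 1.72
[ 0.6325 -0.2637] yaw 53.52 z 0.04 scale 1.0 rms px 1.09
```

>>> send_rows([
  [0, 1, 5],
  [0, 1, 9],
  [0, 1, 12],
  [0, 1, 14],
  [0, 1, 15],
  [0, 1, 15],
  [0, 1, 15],
  [0, 1, 15],
], roll=[0, 0, 0, 0, 0, 0, 0, 0], claw=[0.6, 0.6, 0.6, 0.6, 0.6, 0.45, 0.35, 0.28], force=40)

```text
t: 3.48
eef_pos: [0.5217, 0.0247, 0.0035]
tool_rot: [0.0, 0.074, 0.997, 0.0]
contact_force: [0.1, 0.6, -0.2]
gripper_width: 0.28
grasp_force: 0.0
```

>>> send_rows([
  [0, 0, 0],
  [0, 0, 0],
  [0, 0, 0],
  [0, 0, 0],
  [0, 0, 0],
  [0, 0, 0],
  [0, 0, 0],
  [0, 0, 0],
], roll=[0, 0, 0, 0, 0, 0, 0, 0], claw=[0.2, 0.1, 0, 0, 0, 0, 0, 0], force=110)

```text
t: 4.15
eef_pos: [0.5218, 0.0248, 0.0038]
tool_rot: [0.0, 0.074, 0.997, 0.0]
contact_force: [-0.5, 0.2, 5.6]
gripper_width: 0.21
grasp_force: 107.4
```

```bash
python3 -c "
from h import *
go(.4314,.138,.06,36.4)"
```

```text
from [0.5218 0.0248 0.0038] toolx 171.51 tooly 81.51 slide [106.1  98.6 -56.2] roll -44.89 t 4.15 q7 1.46
```

>>> send_rows([
  [0, 0, -3],
  [0, 0, -8],
  [0, 0, -15],
  [0, 0, -23],
  [0, 0, -32],
  [0, 0, -41],
  [0, 0, -50],
  [0, 0, -57],
], roll=[0, 0, 0, 0, 0, 0, 0, 0], claw=[0, 0, 0, 0, 0, 0, 0, 0])

```text
t: 4.82
eef_pos: [0.522, 0.0247, 0.0617]
tool_rot: [0.001, 0.074, 0.997, 0.0]
contact_force: [-0.7, 0.7, -1.4]
gripper_width: 0.211
grasp_force: 107.5
```

Now I'll move to the pre-insertion pose.

>>> send_rows([
  [5, 5, 0],
  [18, 16, 0],
  [34, 31, 0],
  [52, 48, 0],
  [70, 65, 0],
  [88, 81, 0],
  [100, 93, 0],
  [106, 99, 0],
], roll=[-3, -9, -15, -21.5, -28, -34.5, -40.5, -44.9], claw=[0, 0, 0, 0, 0, 0, 0, 0])

```text
t: 5.48
eef_pos: [0.4298, 0.1403, 0.0608]
tool_rot: [-0.0, -0.316, 0.949, 0.0]
contact_force: [-0.5, 1.3, -2.2]
gripper_width: 0.207
grasp_force: 107.5
```

>>> send_rows([
  [0, 0, 0],
  [0, 0, 5],
  [0, 0, 10],
  [0, 0, 16],
  [0, 0, 22],
  [0, 0, 27],
  [0, 0, 30],
  [0, 0, 30],
], roll=[0, 0, 0, 0, 0, 0, 0, 0], claw=[0, 0, 0, 0, 0, 0, 0, 0])

```text
t: 6.15
eef_pos: [0.4309, 0.1379, 0.0294]
tool_rot: [-0.001, -0.312, 0.95, -0.0]
contact_force: [-0.5, -0.4, -1.1]
gripper_width: 0.212
grasp_force: 107.6
```

```bash
python3 - <<'E'
from h import *
import cv2
go(.4314,.138,.008,36.4)
M['wrist']=bot.camera_model('wrist')
im=bot.read_camera('wrist');np.save('w2.npy',M['wrist']['camera_from_world'])
a=cv2.resize(im[180:400,160:480],None,fx=2.4,fy=2.4,interpolation=cv2.INTER_CUBIC)
cv2.imwrite('pics/w2.png',a[:,:,::-1])
o=bot.get_obs();c,s=np.cos(np.radians(36.4)),np.sin(np.radians(36.4));x0,y0,z0=o['eef_pos']
P=np.array([(x0+X*c-Y*s,y0+X*s+Y*c,z0-.0038+.003) for X,Y in((.1535,.025),(.1535,-.025),(.0485,.025),(.0485,-.025))])
Q=sq(.1);t=np.radians(36.3);Q=np.c_[.6073+np.cos(t)*Q[:,0]-np.sin(t)*Q[:,1],.2677+np.sin(t)*Q[:,0]+np.cos(t)*Q[:,1],Q[:,2]*0+.018]
print(((proj('wrist',np.r_[P,Q])-[160,180])*2.4).round())
E
```

```text
from [0.4309 0.1379 0.0294] toolx -143.63 tooly 126.37 slide [-0.5 -0.2 21.4] roll -0.03 t 6.15 q7 1.77
[[467. 621.]
 [300. 621.]
 [482. 337.]
 [285. 337.]
 [247. 803.]
 [519. 804.]
 [539. 616.]
 [228. 616.]]
```

View pics/w2.png

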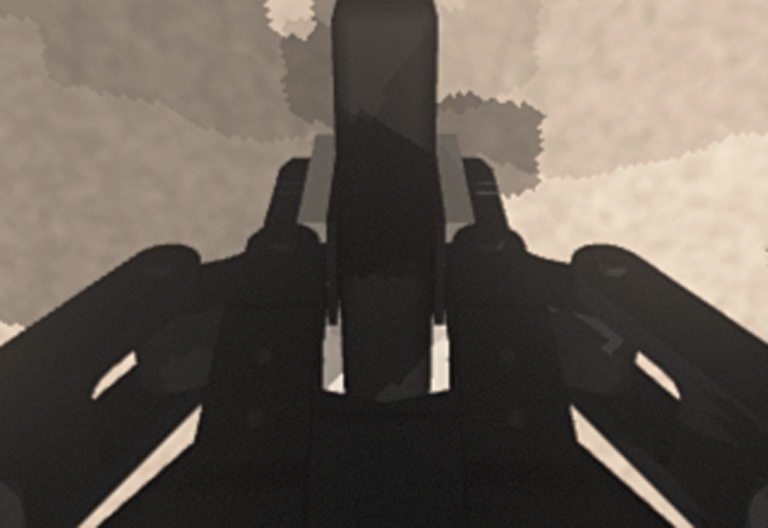

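The wrist view shows the handle centred in the grip, but the gripper hides the blade. I'll check the blade against the plate in the scene camera.

```bash
python3 - <<'E'
from h import *
import cv2
im=bot.read_camera('scene')[160:310,340:480];t=bot.read_camera('top')[120:260,150:290];t=cv2.convertScaleAbs(t,alpha=1.5)
a=cv2.resize(im,None,fx=4,fy=4,interpolation=cv2.INTER_CUBIC)[:560];b=cv2.resize(t,None,fx=4,fy=4,interpolation=cv2.INTER_CUBIC)
a=cv2.resize(im[:,20:110],None,fx=4,fy=4,interpolation=cv2.INTER_CUBIC);b=cv2.resize(t[:,20:125],None,fx=4,fy=4,interpolation=cv2.INTER_CUBIC);b=cv2.copyMakeBorder(b,0,a.shape[0]-b.shape[0],0,0,cv2.BORDER_CONSTANT)
c=np.hstack([a,b]);print(c.shape,a.shape);cv2.imwrite('pics/s3.png',c[:,:,::-1])
E
```

```text
(600, 780, 3) (600, 360, 3)
```

View pics/s3.png

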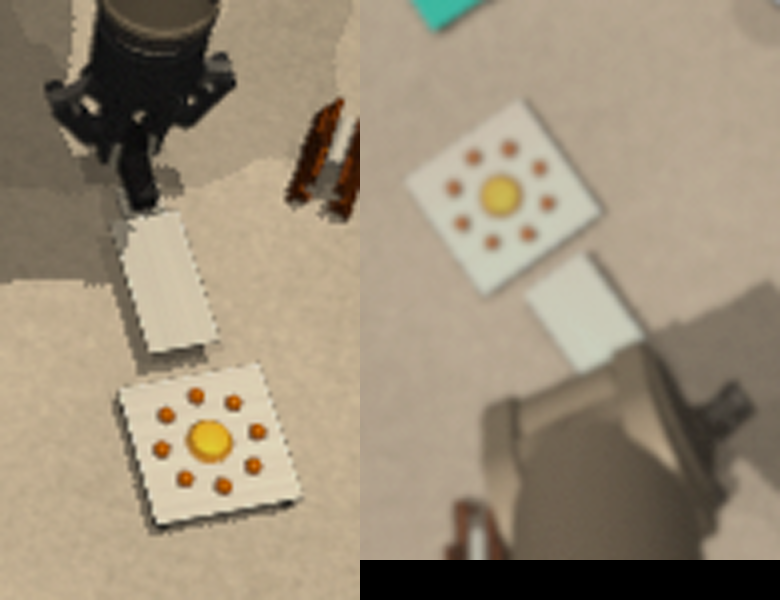

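```bash
python3 - <<'E'
import h;from h import *
h.FIX=1
L=np.array([[.105,.025,0],[.105,-.025,0],[0,.025,0],[0,-.025,0]])
p=fit({'top':((170,120),4,{0:(165,295),1:(230,252)}),'scene':((360,160),4,{0:(217,342),1:(150,355),2:(180,210)})},L,[.47,.17,.63,.0286,1])
print('plate');q=fit({'top':((170,120),4,{0:(164,99),1:(45,182),2:(126,297),3:(244,212)}),'scene':((360,160),4,{0:(155,528),1:(299,500),2:(259,364),3:(119,397)})},sq(.1),[.6,.25,.6,.018,1])
c,s=np.cos(q[2]),np.sin(q[2]);d=q[:2]-p[:2];print('in plate frame',d@[c,s],d@[-s,c]); print(np.array([c,s])@(p[:2]-bot.get_obs()['eef_pos'][:2]))
go(*(bot.get_obs()['eef_pos'][:2]),.008,36.4)
E
```

```text
[0.4682 0.1678] yaw 34.91 z 0.0286 scale 1.0 rms px 0.82
plate
[0.6086 0.2677] yaw 36.56 z 0.018 scale 1.0 rms px 0.99
in plate frame 0.1722932584292166 -0.0034064605617534494
0.04708756844966505
from [0.4315 0.1383 0.0303] toolx -143.62 tooly 126.38 slide [-0.  -0.  22.3] roll -0.02 t 6.3 q7 1.77
```

>>> send_rows([
  [0, 0, 4],
  [0, 0, 9],
  [0, 0, 14],
  [0, 0, 18],
  [0, 0, 20],
  [0, 0, 21.5],
  [0, 0, 21.5],
  [0, 0, 21.5],
], roll=[0, 0, 0, 0, 0, 0, 0, 0], claw=[0, 0, 0, 0, 0, 0, 0, 0])

```text
t: 6.97
eef_pos: [0.4314, 0.1383, 0.0087]
tool_rot: [-0.0, -0.312, 0.95, -0.0]
contact_force: [0.5, -0.5, -0.3]
gripper_width: 0.212
grasp_force: 107.6
```

>>> send_rows([
  [-3, 0, 0],
  [-8, 0, 0],
  [-14, 0, 0],
  [-20, 0, 0],
  [-26, 0, 0],
  [-32, 0, 0],
  [-37, 0, 0],
  [-40, 0, 0],
], roll=[0, 0, 0, 0, 0, 0, 0, 0], claw=[0, 0, 0, 0, 0, 0, 0, 0])

```text
t: 7.63
eef_pos: [0.4644, 0.1627, 0.0088]
tool_rot: [0.0, -0.312, 0.95, 0.0]
contact_force: [-0.4, 0.9, -1.7]
gripper_width: 0.212
grasp_force: 107.6
```

No contact so far, so I'll keep inserting.

>>> send_rows([
  [-3, 0, 0],
  [-8, 0, 0],
  [-14, 0, 0],
  [-21, 0, 0],
  [-28, 0, 0],
  [-35, 0, 0],
  [-42, 0, 0],
  [-48, 0, 0],
], roll=[0, 0, 0, 0, 0, 0, 0, 0], claw=[0, 0, 0, 0, 0, 0, 0, 0])

```text
t: 8.3
eef_pos: [0.503, 0.1911, 0.0088]
tool_rot: [0.0, -0.312, 0.95, 0.0]
contact_force: [-1.3, 0.8, -1.2]
gripper_width: 0.209
grasp_force: 107.6
```

```bash
python3 - <<'E'
from h import *
o=bot.get_obs()
c,s=np.cos(np.radians(36.4)),np.sin(np.radians(36.4));d=np.array([.608,.2677])-o['eef_pos'][:2];print('plate centre ahead of TCP',d@[c,s],d@[-s,c])
E
```

```text
plate centre ahead of TCP 0.12996505021154328 -0.0006876738746768932
```

>>> send_rows([
  [-2, 0, 0],
  [-6, 0, 0],
  [-11, 0, 0],
  [-16, 0, 0],
  [-20, 0, 0],
  [-23, 0, 0],
  [-24, 0, 0],
  [-24, 0, 0],
], roll=[0, 0, 0, 0, 0, 0, 0, 0], claw=[0, 0, 0, 0, 0, 0, 0, 0])

```text
t: 8.97
eef_pos: [0.5217, 0.2049, 0.0088]
tool_rot: [0.0, -0.312, 0.95, 0.0]
contact_force: [-0.3, 0.4, -2.0]
gripper_width: 0.209
grasp_force: 107.6
```

>>> send_rows([
  [0, 0, -1],
  [0, 0, -2],
  [0, 0, -3],
  [0, 0, -4],
  [0, 0, -5],
  [0, 0, -6.5],
  [0, 0, -8],
  [0, 0, -10],
], roll=[0, 0, 0, 0, 0, 0, 0, 0], claw=[0, 0, 0, 0, 0, 0, 0, 0], force=120)

```text
t: 9.63
eef_pos: [0.5213, 0.2046, 0.0188]
tool_rot: [-0.0, -0.312, 0.95, -0.0]
contact_force: [-0.3, 0.8, -2.6]
gripper_width: 0.21
grasp_force: 119.1
```

```bash
python3 - <<'E'
from h import *
import cv2
im=bot.read_camera('scene')[190:310,380:450]
t=cv2.convertScaleAbs(bot.read_camera('top')[120:220,160:260],alpha=1.5)
a=cv2.resize(im,None,fx=5,fy=5,interpolation=cv2.INTER_CUBIC);b=cv2.resize(t,None,fx=4,fy=4,interpolation=cv2.INTER_CUBIC);b=cv2.copyMakeBorder(b,0,200,0,0,cv2.BORDER_CONSTANT)
cv2.imwrite('pics/s4.png',np.hstack([a,b])[:,:,::-1])
E
```

```text
(no output)
```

View pics/s4.png

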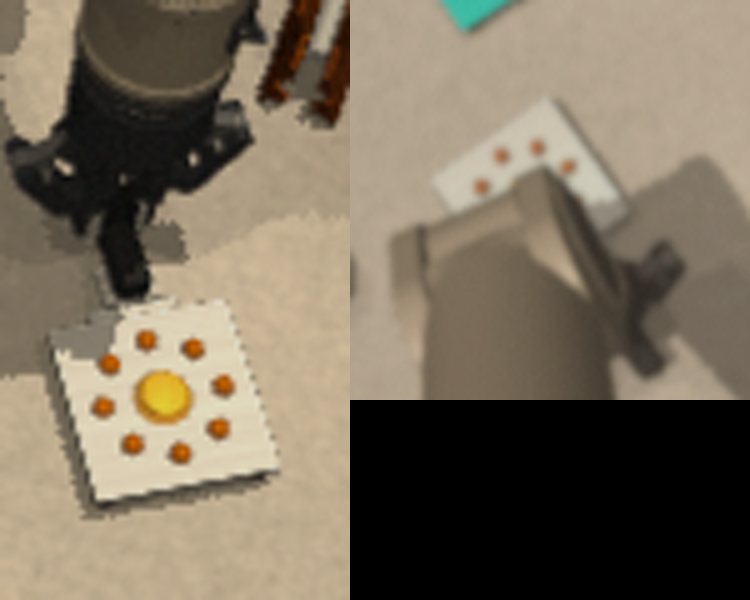

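The plate rests on the blade and is level. Its corners are at (50,335), (228,300), (278,470) and (95,502) in the crop, about 7 mm clear of the handle. Next I'll lift it gently.

>>> send_rows([
  [0, 0, -1],
  [0, 0, -4],
  [0, 0, -9],
  [0, 0, -16],
  [0, 0, -23],
  [0, 0, -30],
  [0, 0, -37],
  [0, 0, -44],
], roll=[0, 0, 0, 0, 0, 0, 0, 0], claw=[0, 0, 0, 0, 0, 0, 0, 0])

```text
t: 10.4
eef_pos: [0.5217, 0.2048, 0.0638]
tool_rot: [0.0, -0.312, 0.95, 0.0]
contact_force: [1.0, -0.1, -2.3]
gripper_width: 0.206
grasp_force: 119.1
```

>>> send_rows([
  [0, 0, -7],
  [0, 0, -14],
  [0, 0, -20],
  [0, 0, -25],
  [0, 0, -29],
  [0, 0, -32],
  [0, 0, -34],
  [0, 0, -35],
], roll=[0, 0, 0, 0, 0, 0, 0, 0], claw=[0, 0, 0, 0, 0, 0, 0, 0])

```text
t: 11.07
eef_pos: [0.5215, 0.2048, 0.098]
tool_rot: [0.0, -0.312, 0.95, 0.0]
contact_force: [-0.4, -0.2, -3.0]
gripper_width: 0.207
grasp_force: 119.1
```

```bash
cat >> h.py <<'E'
import cv2
BEAD=[]
def ray(n,uv,z):
    m=M[n];T=m['camera_from_world'];R=T[:3,:3];C=-R.T@T[:3,3];d=R.T@np.linalg.solve(m['camera_matrix'],[uv[0],uv[1],1]);return C+d*(z-C[2])/d[2]
def blobs(n,guess,rad,lo,hi,amin=3,name=None,im=None):
    im=bot.read_camera(n) if im is None else im
    hsv=cv2.cvtColor(im,cv2.COLOR_RGB2HSV);mk=cv2.inRange(hsv,np.array(lo),np.array(hi))
    w=np.zeros_like(mk);cv2.circle(w,tuple(int(v) for v in guess),rad,255,-1);mk&=w
    k,_,st,c=cv2.connectedComponentsWithStats(mk);return [(st[i,4],c[i]) for i in range(1,k) if st[i,4]>=amin],im,mk
def plate(zs,guess,n='scene'):
    "dome (z=zs+25mm) and bead ring (zs+20mm), zs = height of the soles"
    g=proj(n,np.array([[*guess,zs+.02]]))[0]
    b,im,_=blobs(n,g,24,(20,120,90),(32,255,255),8);d=max(b,key=lambda t:t[0]) if b else None
    D=ray(n,d[1],zs+.023) if d else None
    r,_,_=blobs(n,g,24,(5,150,60),(16,255,235),4,im=im)
    P=np.array([ray(n,c,zs+.020)[:2] for a,c in r if a<40]);ctr=P.mean(0);v=P-ctr;an=np.degrees(np.arctan2(v[:,1],v[:,0]))
    ph=np.degrees(np.angle(np.mean(np.exp(8j*np.radians(an)))))/8
    print('dome',D,'ring n',len(P),'ctr',ctr.round(4),'r',np.hypot(*v.T).round(4),'phase mod45',round(ph%45,2));return im
E
python3 - <<'E'
from h import *
o=bot.get_obs();go(*o['eef_pos'],0)
plate(o['eef_pos'][2]-.0038+.003-.012,(.608,.268))
M0=cv2.imread('pics/scene0.png')[:,:,::-1].copy()
_r=bot.read_camera
class F: pass
import h
h.bot=type('B',(),{'read_camera':staticmethod(lambda n:M0)})
plate(0,(.608,.268))
E
```

```text
from [0.5215 0.2048 0.098 ] toolx -143.6 tooly 126.4 slide [0. 0. 0.] roll 36.4 t 11.0667 q7 1.74
dome [0.60780797 0.26968763 0.1081559 ] ring n 8 ctr [0.6079 0.2695] r [0.033  0.0329 0.0329 0.0326 0.0329 0.0333 0.0334 0.0328] phase mod45 36.5
dome [0.60801341 0.26899609 0.023     ] ring n 8 ctr [0.6076 0.2691] r [0.033  0.0334 0.0334 0.0328 0.033  0.0331 0.0326 0.0333] phase mod45 36.53
```

```bash
cat > st.py <<'E'
import h;from h import *
for n,s,g,rng in(('scene',0,(231,201),((8,150,140),(22,255,255))),('top',1,(403,161),((8,120,80),(22,255,255)))):
    im=cv2.imread(f'pics/{n}0.png')[:,:,::-1].copy();hsv=cv2.cvtColor(im,cv2.COLOR_RGB2HSV);mk=cv2.inRange(hsv,*map(np.array,rng));w=np.zeros_like(mk);cv2.circle(w,g,50,255,-1);mk&=w
    k,l,st,c=cv2.connectedComponentsWithStats(mk);i=1+np.argmax(st[1:,4]);ct=max(cv2.findContours((l==i).astype(np.uint8),0,1)[0],key=cv2.contourArea)[:,0].astype(float)
    P=np.array([ray(n,u,.04)[:2] for u in ct]).astype(np.float32);r=cv2.minAreaRect(P*1000);print(n,st[i,4],np.round(r[0],1),np.round(r[1],1),round(r[2],2))
    # LSQ rectangle: outline points vs pixel-wide boundary
    def f(p):
        cc,ss=np.cos(p[2]),np.sin(p[2]);d=P-p[:2];x=d@[cc,ss];y=d@[-ss,cc];return np.maximum(abs(x),abs(y))-p[3]
    q=least_squares(f,[*np.array(r[0])/1000,np.radians(r[2]),.069],loss='soft_l1',f_scale=.001).x;print('  fit',q[:2].round(4),np.degrees(q[2]).round(2)%90,'half',q[3].round(4))
E
python3 st.py
```

```text
scene 2015 [ 632.3 -274.5] [138.6 139.2] 49.3
  fit [ 0.6324 -0.2745] 49.31 half 0.068
top 2550 [ 630.1 -275.3] [138.8 139.2] 49.47
  fit [ 0.63   -0.2754] 49.36 half 0.0683
```

```bash
cat > plan.py <<'E'
import sys;from h import *
def plan(x,y,z,lyaw,calls):
    o=bot.get_obs();w,a,b,c=o['tool_rot'];R=Ro.from_quat([a,b,c,w]).as_matrix();p0=np.array(o['eef_pos']);y0=np.degrees(np.arctan2(R[1,1],R[0,1]))
    D=np.array([x,y,z])-p0;dy=lyaw+90-y0;N=8*calls;s=lambda k:(lambda t:t**3*(10-15*t+6*t*t))(k/N)
    for c in range(calls):
        S0=s(8*c);Rc=Ro.from_euler('z',dy*S0,degrees=True).as_matrix()@R
        print(c,[[round(float(v),1) for v in Rc.T@D*(s(8*c+k)-S0)*1000] for k in range(1,9)],[round(float(-dy*(s(8*c+k)-S0)),1) for k in range(1,9)])
plan(*map(float,sys.argv[1:5]),int(sys.argv[5]))
E
python3 plan.py .550 -.2047 .103 -40.75 5
```

```text
0 [[0.0, -0.1, -0.0], [0.3, -0.4, -0.0], [0.8, -1.3, -0.0], [1.9, -3.0, -0.0], [3.5, -5.6, -0.1], [5.9, -9.2, -0.1], [8.9, -14.0, -0.2], [12.7, -20.1, -0.3]] [0.0, 0.1, 0.3, 0.7, 1.2, 2.1, 3.1, 4.5]
1 [[4.0, -7.6, -0.1], [8.8, -16.5, -0.2], [14.2, -26.7, -0.4], [20.2, -38.1, -0.5], [26.9, -50.7, -0.7], [34.1, -64.3, -0.9], [41.8, -78.8, -1.1], [49.9, -94.1, -1.3]] [1.6, 3.5, 5.7, 8.1, 10.8, 13.7, 16.8, 20.0]
2 [[2.5, -17.9, -0.2], [5.1, -36.4, -0.4], [7.7, -55.2, -0.7], [10.3, -74.2, -0.9], [13.0, -93.2, -1.2], [15.6, -112.1, -1.4], [18.2, -130.5, -1.6], [20.7, -148.4, -1.8]] [3.4, 6.9, 10.5, 14.1, 17.7, 21.3, 24.8, 28.2]
3 [[-6.0, -16.3, -0.2], [-11.7, -31.7, -0.4], [-17.0, -46.1, -0.6], [-21.9, -59.4, -0.8], [-26.4, -71.6, -0.9], [-30.4, -82.4, -1.1], [-33.9, -91.9, -1.2], [-36.8, -99.9, -1.3]] [3.3, 6.3, 9.2, 11.9, 14.3, 16.5, 18.4, 20.0]
4 [[-4.6, -5.5, -0.1], [-8.3, -9.8, -0.2], [-11.1, -13.1, -0.2], [-13.1, -15.5, -0.2], [-14.4, -17.0, -0.3], [-15.1, -17.8, -0.3], [-15.3, -18.1, -0.3], [-15.4, -18.1, -0.3]] [1.3, 2.4, 3.2, 3.8, 4.2, 4.4, 4.5, 4.5]
```

>>> send_rows([
  [0, 0, 0],
  [0.3, -0.4, 0],
  [1, -1.5, 0],
  [2, -3, 0],
  [3.5, -5.6, 0],
  [6, -9, 0],
  [9, -14, 0],
  [13, -20, 0],
], roll=[0, 0.1, 0.3, 0.7, 1.2, 2.1, 3.1, 4.5], claw=[0, 0, 0, 0, 0, 0, 0, 0])

```text
t: 11.78
eef_pos: [0.523, 0.1805, 0.0978]
tool_rot: [0.0, -0.274, 0.962, 0.0]
contact_force: [-0.2, 0.9, -2.5]
gripper_width: 0.201
grasp_force: 119.2
```

>>> send_rows([
  [4, -7.5, 0],
  [9, -16.5, 0],
  [14, -26.5, 0],
  [20, -38, 0],
  [27, -51, -1],
  [34, -64, -1],
  [42, -79, -1],
  [50, -94, -1],
], roll=[1.6, 3.5, 5.7, 8.1, 10.8, 13.7, 16.8, 20], claw=[0, 0, 0, 0, 0, 0, 0, 0])

```text
t: 12.45
eef_pos: [0.5302, 0.0727, 0.0989]
tool_rot: [0.0, -0.101, 0.995, -0.0]
contact_force: [0.3, -0.1, -2.1]
gripper_width: 0.207
grasp_force: 119.3
```

>>> send_rows([
  [2.5, -18, 0],
  [5, -36.5, 0],
  [7.5, -55, 0],
  [10.5, -74, -1],
  [13, -93, -1],
  [15.5, -112, -1],
  [18, -130.5, -2],
  [20.5, -148.5, -2],
], roll=[3.4, 6.9, 10.5, 14.1, 17.7, 21.3, 24.8, 28.2], claw=[0, 0, 0, 0, 0, 0, 0, 0])

```text
t: 13.12
eef_pos: [0.5409, -0.0769, 0.101]
tool_rot: [0.0, 0.145, 0.989, -0.0]
contact_force: [0.8, 0.2, -2.7]
gripper_width: 0.208
grasp_force: 119.3
```

>>> send_rows([
  [-6, -16.5, 0],
  [-11.5, -31.5, 0],
  [-17, -46, -1],
  [-22, -59.5, -1],
  [-26.5, -71.5, -1],
  [-30.5, -82.5, -1],
  [-34, -92, -1],
  [-37, -100, -1],
], roll=[3.3, 6.3, 9.2, 11.9, 14.3, 16.5, 18.4, 20], claw=[0, 0, 0, 0, 0, 0, 0, 0])

```text
t: 13.78
eef_pos: [0.5482, -0.1822, 0.1017]
tool_rot: [-0.0, 0.313, 0.95, -0.0]
contact_force: [0.8, -0.8, -2.0]
gripper_width: 0.207
grasp_force: 119.3
```

>>> send_rows([
  [-4.5, -5.5, 0],
  [-8.5, -10, 0],
  [-11, -13, 0],
  [-13, -15.5, 0],
  [-14.5, -17, 0],
  [-15, -18, 0],
  [-15.5, -18, 0],
  [-15.5, -18, 0],
], roll=[1.3, 2.4, 3.2, 3.8, 4.2, 4.4, 4.5, 4.5], claw=[0, 0, 0, 0, 0, 0, 0, 0])

```text
t: 14.45
eef_pos: [0.5501, -0.2046, 0.1018]
tool_rot: [-0.0, 0.348, 0.937, 0.0]
contact_force: [-0.3, 0.5, -2.7]
gripper_width: 0.204
grasp_force: 119.3
```

```bash
python3 - <<'E'
from h import *
o=bot.get_obs();go(.550,-.2047,o['eef_pos'][2],-40.75);print(o['contact_force'])
im=plate(o['eef_pos'][2]-.0038+.003-.012,(.632,-.2745))
cv2.imwrite('pics/s5.png',im[:,:,::-1])
E
```

```text
from [ 0.5501 -0.2046  0.1018] toolx 139.22 tooly 49.22 slide [-0.  -0.2 -0. ] roll -0.03 t 14.45 q7 1.37
[-0.30877669  0.46572919 -2.72333155]
dome [ 0.63570361 -0.27561135  0.11196423] ring n 9 ctr [ 0.6255 -0.2714] r [0.0551 0.0325 0.0271 0.0364 0.0258 0.0398 0.0302 0.0392 0.036 ] phase mod45 6.65
```

>>> send_rows([
  [0, 0, 1],
  [0, 0, 4],
  [0, 0, 9],
  [0, 0, 15],
  [0, 0, 21],
  [0, 0, 27],
  [0, 0, 31],
  [0, 0, 34],
], roll=[0, 0, 0, 0, 0, 0, 0, 0], claw=[0, 0, 0, 0, 0, 0, 0, 0])

```text
t: 15.17
eef_pos: [0.5496, -0.2048, 0.0669]
tool_rot: [-0.001, 0.349, 0.937, -0.0]
contact_force: [0.1, -0.5, -3.0]
gripper_width: 0.208
grasp_force: 119.3
```

>>> send_rows([
  [0, 0, 2],
  [0, 0, 4],
  [0, 0, 6],
  [0, 0, 7],
  [0, 0, 8],
  [0, 0, 8],
  [0, 0, 8],
  [0, 0, 8],
], roll=[0, 0, 0, 0, 0, 0, 0, 0], claw=[0, 0, 0, 0, 0, 0, 0, 0])

```text
t: 15.83
eef_pos: [0.5501, -0.2049, 0.0599]
tool_rot: [0.0, 0.349, 0.937, 0.0]
contact_force: [-0.0, -0.4, -3.5]
gripper_width: 0.208
grasp_force: 119.3
```

```bash
cat >> h.py <<'E'
def plate(zs,guess,n='scene',tag=None):
    g=proj(n,np.array([[*guess,zs+.02]]))[0];im=bot.read_camera(n)
    if tag: cv2.imwrite(f'pics/{tag}_{n}.png',im[:,:,::-1])
    v=(20,120,90) if n=='scene' else (20,100,60)
    b,_,_=blobs(n,g,24,v,(32,255,255),8,im=im);D=ray(n,max(b,key=lambda t:t[0])[1],zs+.023)[:2] if b else np.array(guess)
    # plate face: low saturation, bright; fit a square to its outline
    hsv=cv2.cvtColor(im,cv2.COLOR_RGB2HSV)
    r,_,_=blobs(n,g,24,(3,130,40),(17,255,235),2,im=im)
    P=np.array([ray(n,c,zs+.02)[:2] for a,c in r if a<40]).reshape(-1,2);P=P[abs(np.hypot(*(P-D).T)-.033)<.004]
    f=lambda p:np.hypot(*(P-p).T)-.033
    C=least_squares(f,D).x if len(P)>3 else D;v=P-C;an=np.arctan2(v[:,1],v[:,0])
    print(n,'dome',D.round(4),'n',len(P),'ring',C.round(4),'phase',round(np.degrees(np.angle(np.mean(np.exp(8j*an))))/8%45,2))
E
python3 - <<'E'
from h import *
o=bot.get_obs();go(.550,-.2047,o['eef_pos'][2],-40.75);print(o['contact_force'])
for n in('scene','top'): plate(o['eef_pos'][2]-.0128,(.632,-.2745),n,'s6')
E
```

```text
from [ 0.5501 -0.2049  0.0599] toolx 139.2 tooly 49.2 slide [ 0.2  0.1 -0. ] roll -0.05 t 15.8333 q7 1.4
[-0.01044149 -0.36991853 -3.48087858]
scene dome [ 0.6353 -0.2754] n 8 ring [ 0.6318 -0.2749] phase 4.46
top dome [ 0.632  -0.2745] n 1 ring [ 0.632  -0.2745] phase 2.46
```

The scene camera puts the plate within 1 mm and 0.2° of the stand's middle, so I'll set it down.

>>> send_rows([
  [0, 0.5, 0.5],
  [0, 0.5, 1.5],
  [0, 0.5, 2.5],
  [0, 0.5, 3.5],
  [0, 0.5, 4.5],
  [0, 0.5, 5.5],
  [0, 0.5, 6.5],
  [0, 0.5, 7.5],
], roll=[0, 0, 0, 0, 0, 0, 0, 0], claw=[0, 0, 0, 0, 0, 0, 0, 0])

```text
t: 16.6
eef_pos: [0.5505, -0.2046, 0.0523]
tool_rot: [0.0, 0.349, 0.937, -0.0]
contact_force: [0.3, 0.6, -1.5]
gripper_width: 0.207
grasp_force: 119.4
```

>>> send_rows([
  [0, 0, 1],
  [0, 0, 2],
  [0, 0, 3],
  [0, 0, 4],
  [0, 0, 4],
  [0, 0, 4],
  [0, 0, 4],
  [0, 0, 4],
], roll=[0, 0, 0, 0, 0, 0, 0, 0], claw=[0, 0, 0, 0, 0, 0, 0, 0])

```text
t: 17.27
eef_pos: [0.5503, -0.2045, 0.0483]
tool_rot: [0.0, 0.349, 0.937, 0.0]
contact_force: [-0.3, 0.0, -0.8]
gripper_width: 0.209
grasp_force: 119.4
```

```bash
python3 - <<'E'
from h import *
for n in('scene',): plate(.04,(.632,-.2745),n,'s7')
a=cv2.imread('pics/s7_scene.png')[165:240,190:270];cv2.imwrite('pics/s7c.png',cv2.resize(a,None,fx=7,fy=7,interpolation=cv2.INTER_CUBIC))
o=bot.get_obs();go(*o['eef_pos'],-40.75)
E
```

```text
scene dome [ 0.6343 -0.2758] n 8 ring [ 0.6316 -0.2747] phase 4.2
from [ 0.5503 -0.2045  0.0484] toolx 139.19 tooly 49.19 slide [0. 0. 0.] roll -0.06 t 17.3167 q7 1.4
```

The plate is down and well centred: the ring is 0.8 mm off and the yaw 0.1° off. Now I'll draw the blade out.

>>> send_rows([
  [1, 0, 0],
  [4, 0, 0],
  [8, 0, 0],
  [13, 0, 0],
  [19, 0, 0],
  [25, 0, 0],
  [30, 0, 0],
  [34, 0, 0],
], roll=[0, 0, 0, 0, 0, 0, 0, 0], claw=[0, 0, 0, 0, 0, 0, 0, 0])

```text
t: 17.98
eef_pos: [0.5239, -0.1816, 0.0483]
tool_rot: [-0.0, 0.348, 0.937, 0.0]
contact_force: [1.0, -0.1, -1.4]
gripper_width: 0.204
grasp_force: 119.4
```

>>> send_rows([
  [4, 0, 0],
  [11, 0, 0],
  [20, 0, 0],
  [30, 0, 0],
  [40, 0, 0],
  [50, 0, 0],
  [59, 0, 0],
  [66, 0, 0],
], roll=[0, 0, 0, 0, 0, 0, 0, 0], claw=[0, 0, 0, 0, 0, 0, 0, 0])

```text
t: 18.65
eef_pos: [0.4735, -0.1382, 0.0483]
tool_rot: [-0.0, 0.348, 0.937, 0.0]
contact_force: [0.7, 0.2, -1.5]
gripper_width: 0.207
grasp_force: 119.4
```

```bash
python3 - <<'E'
from h import *
plate(.04,(.632,-.2745),'scene','s8')
go(.45,-.119,.0484,-40.75)
E
```

```text
scene dome [ 0.6315 -0.2753] n 8 ring [ 0.6316 -0.2745] phase 4.19
from [ 0.4724 -0.1374  0.048 ] toolx 139.25 tooly 49.25 slide [29.  -0.7 -0.3] roll 0.0 t 18.7 q7 1.33
```

>>> send_rows([
  [3, 0, 0],
  [8, 0, 0],
  [14, 0, 0],
  [20, 0, 0],
  [26, 0, 0],
  [32, 0, 0],
  [37, 0, 0],
  [40, 0, 0],
], roll=[0, 0, 0, 0, 0, 0, 0, 0], claw=[0, 0, 0, 0, 0, 0, 0, 0])

```text
t: 19.37
eef_pos: [0.4436, -0.1124, 0.0482]
tool_rot: [-0.0, 0.348, 0.937, 0.0]
contact_force: [-0.6, 0.4, -1.0]
gripper_width: 0.206
grasp_force: 119.4
```

```bash
python3 plan.py .522 .025 .03 -8.5 2
```

```text
0 [[0.1, 0.3, 0.0], [0.5, 2.5, 0.3], [1.5, 7.6, 0.9], [3.1, 16.1, 1.9], [5.5, 28.0, 3.3], [8.4, 42.7, 5.0], [11.7, 59.6, 7.0], [15.2, 77.6, 9.1]] [-0.1, -0.5, -1.6, -3.3, -5.8, -8.9, -12.4, -16.1]
1 [[-1.6, 18.3, 2.1], [-3.1, 35.4, 4.1], [-4.5, 50.4, 5.8], [-5.5, 62.5, 7.2], [-6.3, 71.1, 8.2], [-6.8, 76.3, 8.8], [-7.0, 78.5, 9.1], [-7.0, 78.8, 9.1]] [-3.7, -7.3, -10.3, -12.8, -14.6, -15.6, -16.1, -16.1]
```

>>> send_rows([
  [0, 0, 0],
  [0.5, 2.5, 0],
  [1.5, 7.5, 1],
  [3, 16, 2],
  [5.5, 28, 3],
  [8.5, 43, 5],
  [11.5, 60, 7],
  [15, 78, 9],
], roll=[0, -0.5, -1.6, -3.3, -5.8, -8.9, -12.4, -16.1], claw=[0, 0, 0, 0, 0, 0, 0, 0])

```text
t: 20.03
eef_pos: [0.485, -0.0421, 0.039]
tool_rot: [0.0, 0.21, 0.978, 0.0]
contact_force: [0.5, 0.2, -1.3]
gripper_width: 0.202
grasp_force: 119.3
```

>>> send_rows([
  [-1.5, 18, 2],
  [-3, 35, 4],
  [-4.5, 50, 6],
  [-5.5, 62, 7],
  [-6, 71, 8],
  [-7, 76, 9],
  [-7, 78, 9],
  [-7, 79, 9],
], roll=[-3.7, -7.3, -10.3, -12.8, -14.6, -15.6, -16.1, -16.1], claw=[0, 0, 0, 0, 0, 0, 0, 0])

```text
t: 20.7
eef_pos: [0.5232, 0.0243, 0.0302]
tool_rot: [-0.0, 0.075, 0.997, -0.0]
contact_force: [-0.6, 0.4, -0.1]
gripper_width: 0.206
grasp_force: 119.4
```

>>> send_rows([
  [0, 0, 4],
  [0, 0, 9],
  [0, 0, 14],
  [0, 0, 18],
  [0, 0, 21],
  [0, 0, 23],
  [0, 0, 24],
  [0, 0, 24.5],
], roll=[0, 0, 0, 0, 0, 0, 0, 0], claw=[0, 0, 0, 0, 0, 0, 0, 0])

```text
t: 21.37
eef_pos: [0.5233, 0.0246, 0.0056]
tool_rot: [-0.0, 0.075, 0.997, -0.0]
contact_force: [0.4, 0.0, -0.7]
gripper_width: 0.209
grasp_force: 119.4
```

>>> send_rows([
  [0, 0, 0.4],
  [0, 0, 0.8],
  [0, 0, 1.2],
  [0, 0, 1.5],
  [0, 0, 1.8],
  [0, 0, 1.8],
  [0, 0, 1.8],
  [0, 0, 1.8],
], roll=[0, 0, 0, 0, 0, 0, 0, 0], claw=[0, 0, 0, 0, 0, 0, 0, 0], force=30)

```text
t: 22.03
eef_pos: [0.5234, 0.0247, 0.004]
tool_rot: [0.0, 0.075, 0.997, 0.0]
contact_force: [0.3, -0.4, -1.2]
gripper_width: 0.204
grasp_force: 119.4
```

>>> send_rows([
  [0, 0, 0],
  [0, 0, 0],
  [0, 0, 0],
  [0, 0, 0],
  [0, 0, 0],
  [0, 0, 0],
  [0, 0, 0],
  [0, 0, 0],
], roll=[0, 0, 0, 0, 0, 0, 0, 0], claw=[0.24, 0.28, 0.33, 0.4, 0.5, 0.6, 0.6, 0.6])

```text
t: 22.7
eef_pos: [0.5233, 0.0247, 0.004]
tool_rot: [0.0, 0.075, 0.997, 0.0]
contact_force: [1.0, 0.4, 0.7]
gripper_width: 0.601
grasp_force: 0.0
```

>>> send_rows([
  [0, 0, -3],
  [0, 0, -10],
  [0, 0, -20],
  [0, 0, -35],
  [0, 0, -55],
  [0, 0, -75],
  [0, 0, -95],
  [0, 0, -110],
], roll=[0, 0, 0, 0, 0, 0, 0, 0], claw=[0.6, 0.6, 0.6, 0.6, 0.6, 0.6, 0.6, 0.6])

```text
t: 23.37
eef_pos: [0.524, 0.0246, 0.1166]
tool_rot: [0.001, 0.075, 0.997, 0.0]
contact_force: [-0.2, 0.8, -0.7]
gripper_width: 0.6
grasp_force: 0.0
```

>>> send_rows([
  [0, 0, -10],
  [0, 0, -20],
  [0, 0, -30],
  [0, 0, -40],
  [0, 0, -46],
  [0, 0, -50],
  [0, 0, -50],
  [0, 0, -50],
], roll=[0, 0, 0, 0, 0, 0, 0, 0], claw=[0.6, 0.6, 0.6, 0.6, 0.6, 0.6, 0.6, 0.6])

```text
t: 24.03
eef_pos: [0.5232, 0.0247, 0.1638]
tool_rot: [-0.0, 0.075, 0.997, -0.0]
contact_force: [0.5, 0.2, -0.6]
gripper_width: 0.598
grasp_force: 0.0
```

```bash
python3 - <<'E'
from h import *
plate(.04,(.632,-.2745),'scene','s9');o=bot.get_obs();print(o['t'],o['eef_pos'],o['contact_force'])
a=cv2.imread('pics/s9_scene.png')[140:300,180:380];cv2.imwrite('pics/s9c.png',cv2.resize(a,None,fx=3.7,fy=3.7,interpolation=cv2.INTER_CUBIC))
E
```

```text
scene dome [ 0.6314 -0.275 ] n 8 ring [ 0.6316 -0.2746] phase 4.17
24.0833 [0.52297375 0.02465504 0.16350861] [-0.01485365 -0.27444124  0.2569442 ]
```

View pics/s9c.png

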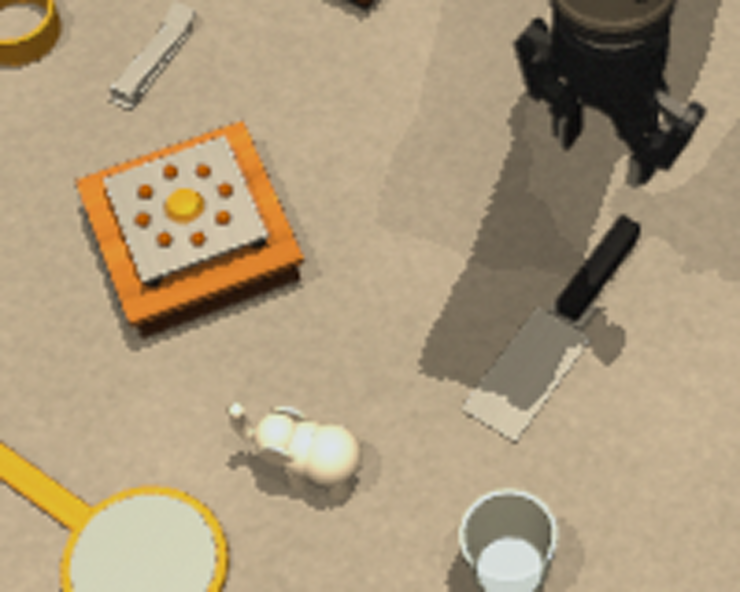

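The plate sits square and centred on the stand, with the dome at (185,204). The lifter lies flat on the table, running (635,220)–(490,420), and the bystanders nearby haven't moved. I'll hand in.

```bash
python3 -c "
from station import bot
print(bot.hand_in())"
```

```text
the job is handed in; nothing more can be done
None
```

I handed the job in at about 24 s: the mirror plate is on the stand, about 1 mm off centre and 0.1° off square by camera, the lifter is flat on the table and released, and I saw no bystander move.

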